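Index the mitre saw guide one hole towards the stock

TASK

The mitre saw guide on the bench is pinned square. Set it for the first mitre on the brass strip: with the fingertips hooked under the pull ring of the spring index pin, lift the pin out of its hole, swing the arm one hole towards the side of the guide on which the brass strip lies against the fence, and let the pin drop fully home in that hole. Do not grip or pinch the ring and do not force anything; leave the strip, the length stop and the tools around the guide where they are, and finish with the hand drawn clear of the ring.

Things in the scene. Friction and masses are not known exactly. Their poses are not given: they have to be found in the camera images.
- mitre_base: Fixed mitre saw guide: grey base 300 mm wide, two steel tables (tops 22 mm above the bench), upright fences (front face at x = 0, tops 58 mm up), steel index segment in front. Origin on the arm's pivot axis at bench level; x to the guide's back (the ring end is at -x, towards the robot), y to its left as seen from the robot, z up. Stands anywhere on the bench, turned up to 15 degrees.
- index_arm (a joint): Angle of the swing arm (rad): 0 = square, in the middle hole; positive = ring end swung to the guide's left (+y of mitre_base). Holes at 0, +-0.262 and +-0.524, stops at 0.55. Stiff (about 1 N at the ring), stays put. Dark bar 34 mm wide, top 33 mm above the bench, nose 137 mm from the pivot; carries two saw guides 77 mm above the bench, the nearer 25 to 38 mm in front of the pivot.
- index_pin (a joint): Lift of the spring index pin (m): 0 = fully home, about 0.0095 = its tip rests on the segment between holes, 0.016 = fully up. The spring presses it down with 4 N at 0, 7 N fully up. Upright, 8 mm thick, ball-shaped tip, 100 mm in front of the pivot. Pushing the arm sideways cannot free it; let go within about 1.5 mm (0.015 rad) of a hole's middle it drops in by itself.
- pull_ring: Ring fixed on the pin: rounded oblong of 6 mm bar, opening 50 mm wide, 40 mm high, leaning 45 degrees towards the robot. Origin mid-opening: pin home, 79 mm above the bench, 116 mm in front of the pivot. x through the opening, away from the robot and 45 degrees up (a finger slanting down towards the robot enters along -x; 45 mm free there); y to the guide's left; z up the ring, top bar at +23.
- hole_square (a point): Mouth of the middle hole of the steel index segment (22 mm above the bench), where the pin starts. The five holes are 9.4 mm wide, 15 degrees apart, on a radius of 100 mm about the pivot; the segment reaches from radius 82 to 120 mm.
- hole_left (a point): Mouth of the next hole to the guide's left.
- hole_right (a point): Mouth of the next hole to the guide's right.
- brass_strip: Loose brass flat bar 90 x 16 x 8 mm (long along y) lying on one table against the fence, left or right of the arm, about 100 mm from the pivot; origin at the middle of its underside. Its side tells which way to swing.
- length_stop: Dark steel length stop clamped over the fence on the other side, 24 mm wide, 44 mm high, with a round knurled screw on top; origin on the table under its block. Fixed; leave it alone.
- piercing_saw: Loose piercing saw lying on the bench to the left of the guide, 137 x 315 x 23 mm; leave it alone.
- wood_block: Loose hardwood block 38 x 89 x 25 mm on the bench, front right; leave it alone.
- calipers: Loose steel calipers 62 x 175 x 8 mm lying in front of the guide, to its left; leave them alone.
- pencil: Loose pencil 118 mm long lying beside the guide's left end; leave it alone.
- file_flat: Loose needle file 164 mm long with wooden handle, 17 mm high, lying in front of the guide, to its right; leave it alone.

How it is judged:
By the outcome, as a careful person would: the job done as asked, in the order asked, and still so for the second after the job is handed in, with the robot touching nothing.
It also fails if it takes over 46 s, if anything falls off the work surface, if the arm or the gripper's body presses on something with over 40 N, if the wrist force passes 120 N, or if a joint passes its speed limit or range.

ROBOT

A 7-joint arm with a two-finger parallel gripper is mounted at the origin on a cart in front of the work surface, level with it; the furniture and walls round the work are solid. World frame = base frame: x ahead of the robot, y to its left, z up, the work surface at z = 0. Lengths are in mm, angles in rad, forces in N, time in s.
With the tool pointing down it reaches from about 400 to 875 mm from the base axis. Payload 4.4 kg.
Tool frame: the origin (TCP) lies midway between the tips of the shut fingers; the grasp point (between the pads) lies 19 mm behind it; z points along the fingers, y is the line along which they close (so a half turn about z gives the same grasp; the last joint's range is limited). The gripper opens to 85 mm and grips with 20 to 120 N. Pads are 22 mm wide; open, the fingers measure 114 mm over their backs; the gripper's body (76 mm by 85 mm) begins 54 mm behind the grasp point. The pads swing forward as they close: fully open they stand 13 mm farther back than shut.
Start: joints at [1.233, 0.628, 0.038, 1.517, -0.027, 0.996, -0.02], TCP at [174.53, -626.145, 231.313] pointing down, gripper open.
Joint ranges: [-3.06, 3.06], [-0.37, 2.12], [-1.25, 1.32], [0.18, 2.47], [-1.1, 4.24], [0.23, 1.98], [-2.94, 2.94]. Speed limits (rad/s): [2.57, 2.57, 3.14, 3.14, 3.14, 3.14, 3.14].

INTERFACE

Orientations are given as [roll, pitch, yaw] about the fixed x, y, z axes, in that order (R = Rz(yaw) Ry(pitch) Rx(roll)).
In Python, from cell import ctrl gives the robot as it stands. The module is installed in compiled form; this text tells all that it offers.
- The arm moves only by the tool step_arm, never from a script. Its argument "commands" is one flat list of numbers, 7 for each row, row after row: the shift along the tool's x, y, z in cm, then the turn, a rotation vector about the tool's x, y, z in rad, then the opening, from 0 (shut) to 1 (fully open). A call has 1 to 10 rows; each row is the pose to reach, as a shift and turn from the pose commanded when the call began, along the tool's axes at that moment; what a row does not reach only later rows make up. A row lasts 1/10 s, in which the tool goes at most 50 mm and 8.59 degrees, less where a joint would pass 70% of its speed; a pose out of reach is approached as far as the arm can. A call with a gripper value outside its range is refused whole. The fingers move at their own pace and stop on an object; the grip force is fixed at half the most. Time passes only in rows, so rows that repeat a pose let the fingers close. It gives the time, the measured TCP pose, the force, the opening and the grip force at its end, in the units of the state.
- ctrl.read_state(): the state, without advancing time (a new reading comes with each control period).
- ctrl.get_image(name): name is "scene" or "top"; returns a dict with "image" (480x640x3 uint8, red, green, blue), "range_z" (480x640 float32, mm along the optical axis (not along the pixel's ray), 0 where there is no reading), "vfov" (degrees; the focal length in pixels is half the picture's height over the tangent of half this angle, whatever the lens; pixels are square), "cx", "cy" (the principal point, pixels), "world_to_cam" (4x4, takes a point from world to camera coordinates). Camera axes: x right, y down, z forward; pixel columns grow to the right and rows downward; lengths in mm; the calibration is good to about 2 mm. A picture is of the moment at which its call begins.
- ctrl.finish_job(): hands the job in; it is judged then, once.
The state is a dict: "clock": time; "qpos": joint angles; "qd": joint speeds; "tau": joint torques, N m; "eef_pos": TCP position; "tool_rot": TCP orientation; "force": force on the tool from outside, world axes, zero at the start; "torque": the same for the moment, N m; "width": finger opening in mm; "gripper_force": force on a finger pad.
Only numpy, scipy, OpenCV 4.12 (cv2) and the standard library are available. Lean on these libraries where they do the work, as an engineer would, in place of code of your own. Each camera call takes 0.05 s, during which the arm holds its last target. There are 200 camera calls.

## Working session

There is one attempt and no reset: what is moved stays moved. The work goes in short steps, Python scripts to look and compute and a tool call to move; the robot and the scene stay as the last step left them, time stands still between calls to the robot, and variables do not carry over. Pictures are saved under pics/ and viewed, at most 13 in all, crops included, and the job is handed in when it is done.

Besides the shell and the picture viewer there is one more tool, called after "Call:" by a JSON object that holds its "api" and its "payload", one argument or row to a line. step_arm: Moves the arm, as the interface text tells. Its arguments: {"type":"object","properties":{"commands":{"type":"array"}},"required":["commands"]}

```bash
mkdir -p pics
cat > h.py <<'E'
import numpy as np,cv2
from cell import ctrl
def grab(n,tag):
    d=ctrl.get_image(n); cv2.imwrite(f'pics/{tag}.png',d['image'][:,:,::-1]); np.savez(f'pics/{tag}.npz',**d); return d
def load(tag): return dict(np.load(f'pics/{tag}.npz'))
def f(d): return 240/np.tan(np.radians(float(d['vfov']))/2)
def ray(d,u,v):
    T=d['world_to_cam'];R=T[:3,:3];o=-R.T@T[:3,3]
    return o,R.T@np.array([(u-d['cx'])/f(d),(v-d['cy'])/f(d),1])
def onz(d,u,v,z):
    o,r=ray(d,u,v); return o+r*(z-o[2])/r[2]
def cloud(d):
    v,u=np.mgrid[:480,:640];z=d['range_z'];T=d['world_to_cam']
    c=np.stack([(u-d['cx'])/f(d)*z,(v-d['cy'])/f(d)*z,z],-1)
    return (c-T[:3,3])@T[:3,:3]
def proj(d,p):
    c=d['world_to_cam'][:3,:3]@np.array(p)+d['world_to_cam'][:3,3]
    return c[:2]/c[2]*f(d)+[d['cx'],d['cy']]
E
python3 - <<'E'
from h import *
np.set_printoptions(precision=3,suppress=True)
for n in('scene','top'):
    d=grab(n,n+'0');T=d['world_to_cam'];print(n,d['vfov'],d['cx'],d['cy'],-T[:3,:3].T@T[:3,3],T[:3,:3])
print(ctrl.read_state())
E
```

```text
scene 45.7320910735841 325.2357277899418 237.15783002137573 [-318.52   732.799  852.43 ] [[-0.659 -0.752 -0.008]
 [-0.421  0.377 -0.825]
 [ 0.624 -0.54  -0.565]]
top 55.150330620634534 320.30589498421216 236.282094439684 [ 338.602   -1.591 1049.974] [[-0.022 -1.     0.019]
 [-0.98   0.018 -0.197]
 [ 0.196 -0.023 -0.98 ]]
{'clock': 0.1, 'qpos': array([ 1.233,  0.629,  0.038,  1.518, -0.027,  0.996, -0.02 ]), 'qd': array([ 0.001, -0.002,  0.001, -0.003, -0.002,  0.001,  0.001]), 'tau': array([  0.003, -56.453,   1.231, -19.397,   0.011,   0.005,  -0.   ]), 'eef_pos': array([ 174.368, -625.602,  230.482]), 'tool_rot': array([-3.14 ,  0.   ,  0.272]), 'force': array([-0.297,  0.645,  0.125]), 'torque': array([-0.02 , -0.009, -0.039]), 'gripper_force': 0.0, 'width': 85.13131715741774}
```

View pics/scene0.png

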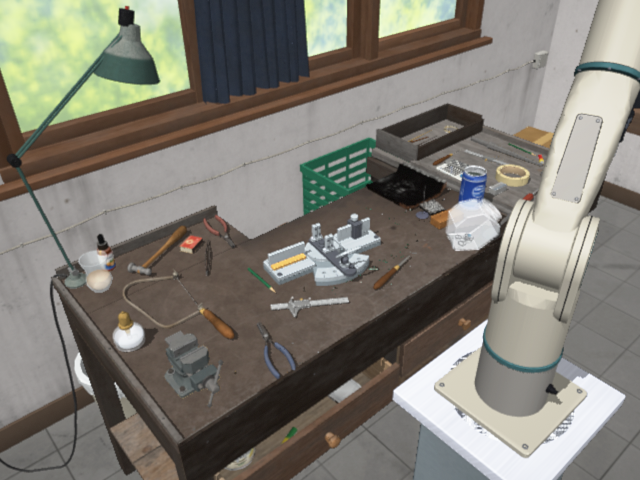

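View pics/top0.png

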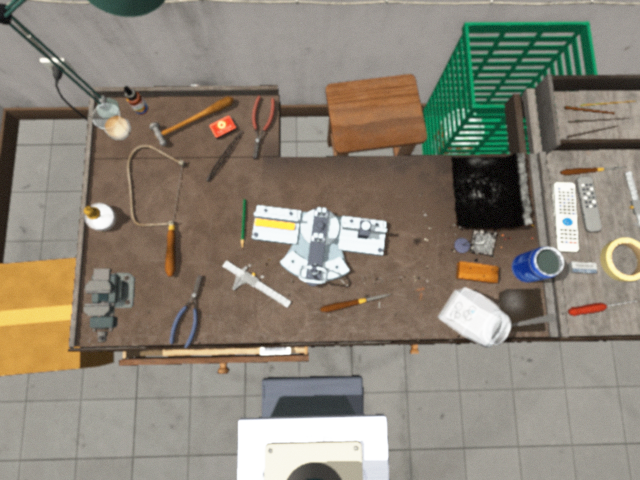

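The top view shows the brass strip at (275,225), on the left table, and the length stop at (368,228). So the swing goes left. The ring end is near (320,275).

Run:
```python
from h import *
a=load('top0');b=load('scene0')
A=cv2.resize(a['image'][195:295,245:395],None,fx=5.3,fy=5.3,interpolation=2)
B=cv2.resize(b['image'][205:295,255:390],None,fx=5.9,fy=5.9,interpolation=2)
cv2.imwrite('pics/zt.png',A[:,:,::-1]);cv2.imwrite('pics/zs.png',B[:,:,::-1])
np.set_printoptions(precision=1,suppress=True)
P=cloud(a);print('depth check bench',P[300,300],P[320,250])
# fence tops / tables by height
for lo,hi in((50,64),(17,27),(28,38),(70,95)):
    m=(P[...,2]>lo)&(P[...,2]<hi);m[:195]=0;m[295:]=0;m[:,:245]=0;m[:,395:]=0
    ys,xs=np.where(m);print(lo,hi,m.sum(),P[m].mean(0),P[m].min(0),P[m].max(0))
hsv=cv2.cvtColor(a['image'],cv2.COLOR_RGB2HSV)
m=cv2.inRange(hsv,(18,120,120),(35,255,255));m[:200]=0;m[245:]=0;m[:,:245]=0;m[:,310:]=0
c=max(cv2.findContours(m,0,1)[0],key=cv2.contourArea);r=cv2.minAreaRect(c);print(r,onz(a,*r[0],30))
bx=cv2.boxPoints(r);print(np.array([onz(a,*q,30) for q in bx]))
```

```text
depth check bench [402.5  22.8   0.5] [360.3 135.4   0.2]
50 64 395 [563.1 -16.1  57.9] [ 458.7 -170.9   50.1] [595.4 121.   64. ]
17 27 3034 [534.9 -26.1  23.2] [ 431.2 -175.8   17. ] [618.8 129.6  27. ]
28 38 1270 [539.    2.7  32.8] [ 432.5 -170.6   28. ] [614.  124.2  38. ]
70 95 247 [523.5 -47.3  79.7] [ 433.  -134.4   70. ] [599.   22.3  94.8]
((274.222412109375, 223.64669799804688), (38.56333541870117, 6.791277885437012), 6.842773914337158) [574.   78.3  30. ]
[[572.3 122.6  30. ]
 [588.  120.9  30. ]
 [575.7  33.9  30. ]
 [560.1  35.9  30. ]]
```

View pics/zt.png

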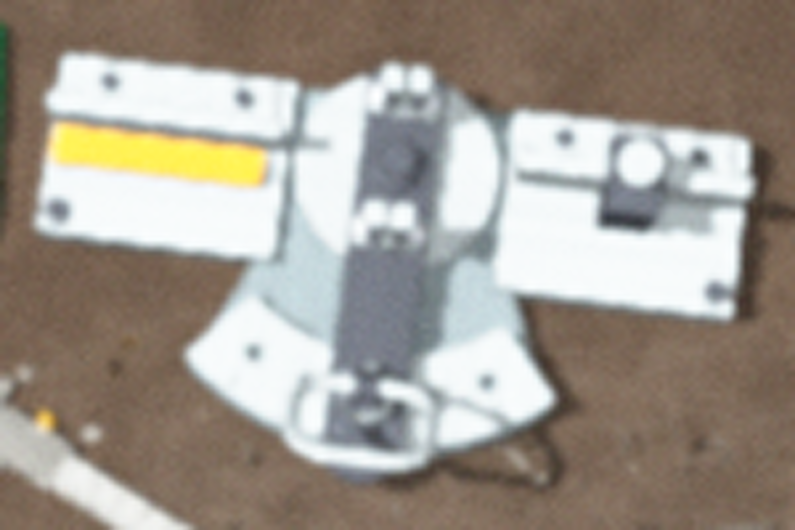

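View pics/zs.png

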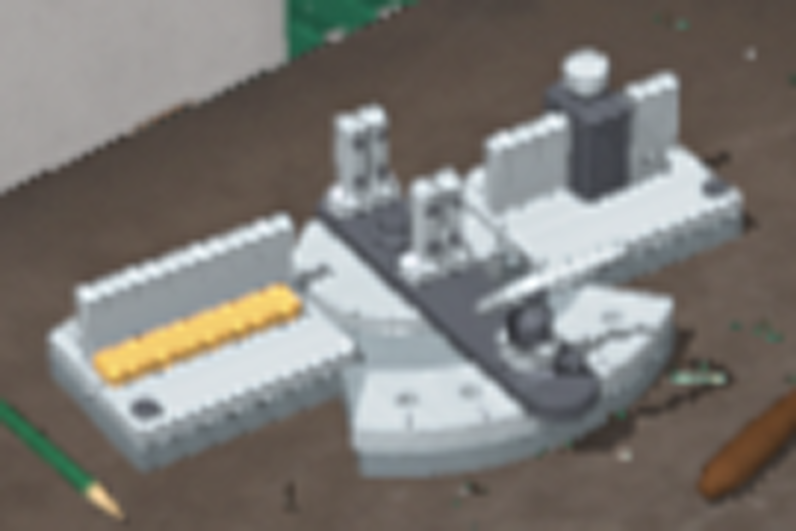

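Run:
```python
from h import *
np.set_printoptions(precision=1,suppress=True)
a=load('top0');P=cloud(a)
px=lambda X,Y:((X+.5)/5.3-.5+245,(Y+.5)/5.3-.5+195)
for n,X,Y,z in(('pivot',402,160,36),('topbar',368,459,95),('L',297,412,79),('R',427,412,79),('nose',355,476,33),('holeL2',254,352,22),('holeR2',487,382,22)):
    u,v=px(X,Y);print(n,onz(a,u,v,z),P[int(round(v)),int(round(u))])
# fence tops: fit guide line; table/guide yaw
m=(P[...,2]>54)&(P[...,2]<61);m[:195]=0;m[260:]=0;m[:,:245]=0;m[:,395:]=0
for s in(m&(P[...,1]>30),m&(P[...,1]<-90)):print('fence',s.sum(),P[s].mean(0),P[s].min(0),P[s].max(0))
q=P[m][:,:2];q=q[(q[:,1]>30)|(q[:,1]<-60)]
print(np.degrees(np.arctan(np.polyfit(q[:,1],q[:,0],1)[0])))
# ring points by depth
m=(P[...,2]>60)&(P[...,2]<105)&(P[...,0]<500);m[:195]=0;m[295:]=0;m[:,:290]=0;m[:,340:]=0
print(m.sum());q=P[m];print(q[np.argsort(q[:,2])][::max(1,len(q)//25)])
```

```text
pivot [568.2 -26.5  36. ] [565.8 -25.3  44.4]
topbar [434.9  -9.   95. ] [434.9  -9.   98.3]
L [455.9  18.9  79. ] [455.7  17.9  85.7]
R [454.8 -33.2  79. ] [456.3 -33.   72.3]
nose [434.1  -4.   33. ] [435.1  -4.9  32.4]
holeL2 [488.7  38.   22. ] [490.3  37.3  11.2]
holeR2 [474.  -60.8  22. ] [474.2 -60.2  14.3]
fence 143 [584.5  75.9  58.3] [574.8  30.1  54.1] [595.  121.   60.9]
fence 92 [ 552.2 -133.9   58.6] [ 535.7 -170.9   54.2] [563.7 -91.1  61. ]
8.657920740029983
214
[[468.7 -22.8  61.5]
 [471.    5.2  64.8]
 [465.9 -29.2  65.6]
 [466.3   1.   66.9]
 [472.6  -7.7  67.3]
 [470.7   9.5  67.7]
 [470.6   7.4  68.4]
 [467.9 -14.1  69.2]
 [465.4 -24.7  70.1]
 [463.1 -31.1  70.5]
 [456.3 -33.   72.3]
 [456.  -37.2  74.5]
 [451.4 -32.8  77.7]
 [450.9 -36.9  81.5]
 [448.5 -34.6  84.5]
 [441.9 -36.5  86.4]
 [439.6 -32.1  89.4]
 [448.7  22.1  92.6]
 [440.1  20.   94.7]
 [439.7   5.5  95.6]
 [433.1  -8.9  96.4]
 [434.8 -19.3  97.6]
 [439.5   9.6  98. ]
 [435.   -6.9  98.6]
 [432.9  -6.9  98.9]
 [435.1   9.6 100.3]
 [439.3  15.8 101. ]]
```

The ring top bar is at about (435,-8,95) and the pivot at about (567,-27). The guide yaw is about -0.146. These agree with the given geometry.

```bash
cat >> h.py <<'E'
from scipy.spatial.transform import Rotation as Ro
PIV=np.array([567,-27.]);PSI=-.146
def go(p,rpy,p0=None,rpy0=None):
    s=ctrl.read_state();p0=s['eef_pos'] if p0 is None else p0
    R0=Ro.from_euler('xyz',s['tool_rot'] if rpy0 is None else rpy0)
    R1=Ro.from_euler('xyz',rpy)
    return np.r_[R0.inv().apply(np.array(p)-p0)/10,(R0.inv()*R1).as_rotvec()]
def ringpt(lx,lz,th=0,ly=0,lift=0):  # ring coords -> world, arm angle th
    a=PSI-th;r=116-.7071*(lx-lz);z=79+.7071*(lx+lz)+lift
    return np.array([PIV[0]-r*np.cos(a)-ly*np.sin(a),PIV[1]-r*np.sin(a)+ly*np.cos(a),z])
E
python3 - <<'E'
from h import *
np.set_printoptions(precision=3,suppress=True)
print(go([529,-21,300],[np.pi,.785,PSI]), ringpt(110,4),ringpt(-20,4),ringpt(110,4)-ringpt(0,0))
E
```

```text
[ 50.391 -48.734  -6.87    0.162  -0.773   0.397] [526.389 -21.028 159.609] [435.444  -7.655  67.686] [ 74.155 -10.904  80.609]
```

Call:
{"api": "step_arm", "payload": {
  "commands": [10,-10,-7,0,0,0,0,20,-20,-7,0,0,0,0,25,-24,-7,0.02,-0.1,0.05,0,30,-29,-7,0.04,-0.2,0.1,0,33,-32,-7,0.06,-0.3,0.15,0,36,-35,-7,0.09,-0.42,0.21,0,39,-38,-7,0.11,-0.52,0.27,0,42,-41,-7,0.13,-0.62,0.32,0,46,-45,-7,0.15,-0.7,0.36,0,50.4,-48.7,-6.9,0.162,-0.773,0.397,0]
}}

```text
clock: 1.1
eef_pos: [423.4, -198.5, 294.0]
tool_rot: [3.137, 0.788, -0.15]
force: [1.3, -1.4, -0.1]
width: 0.3
gripper_force: 0.0
```

Run:
```python
from h import *
np.set_printoptions(precision=3,suppress=True)
s=ctrl.read_state();print(s);print(go([529,-21,300],[np.pi,.785,PSI]))
```

```text
{'clock': 1.1, 'qpos': array([ 0.199,  0.764,  0.186,  1.375,  0.044,  1.782, -1.34 ]), 'qd': array([-0.637,  0.574,  0.015, -0.741, -0.455,  1.011, -0.905]), 'tau': array([  1.035, -62.553,   2.958, -13.758,   1.112,   2.387,   0.928]), 'eef_pos': array([ 423.407, -198.548,  294.01 ]), 'tool_rot': array([ 3.137,  0.788, -0.15 ]), 'force': array([ 1.317, -1.437, -0.083]), 'torque': array([-0.102, -0.753,  0.031]), 'gripper_force': 0.0, 'width': 0.30153901345996276}
[  5.073 -19.104  -6.031   0.002   0.003  -0.003]
```

Call:
{"api": "step_arm", "payload": {
  "commands": [2,-8,-2,0,0,0,0,3.5,-13,-4,0,0,0,0,5,-19,-6,0,0,0,0,5,-19,-6,0,0,0,0,5,-19,-6,0,0,0,0,5,-19,-6,0,0,0,0]
}}

```text
clock: 1.7
eef_pos: [527.2, -22.3, 300.2]
tool_rot: [3.14, 0.785, -0.144]
force: [-0.1, -0.9, 0.0]
width: -0.3
gripper_force: 0.0
```

Run:
```python
from h import *
np.set_printoptions(precision=3,suppress=True)
s=ctrl.read_state();print(s['qpos'],s['eef_pos'],s['tool_rot']);print(go(ringpt(110,2),[np.pi,.785,PSI]))
d=grab('scene','scene1');u,v=proj(d,s['eef_pos']);print(u,v)
```

```text
[-0.025  0.864  0.141  1.127 -0.138  1.943 -1.599] [527.235 -22.328 300.18 ] [ 3.14   0.785 -0.144]
[10.064 -0.135 10.015  0.003  0.     0.002]
332.2978047005548 152.59254973836912
```

View pics/scene1.png

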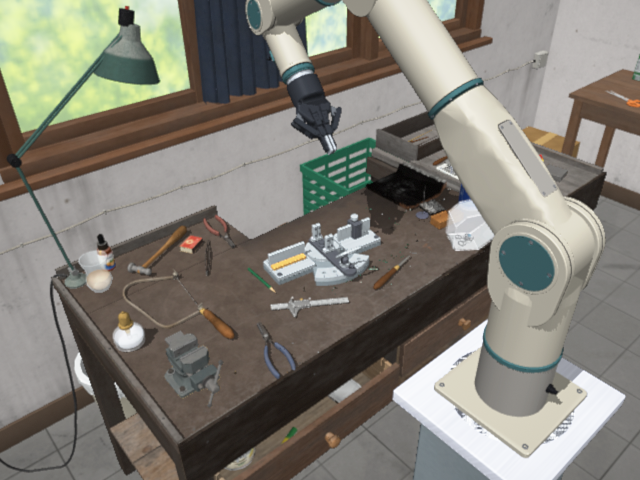

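The hand is above and behind the guide, with the fingertips at (332,153) slanting towards the robot. Nothing is in the way, so I'm lowering it to the entry line.

Call:
{"api": "step_arm", "payload": {
  "commands": [3,0,3,0,0,0,0,6,0,6,0,0,0,0,8.5,-0.1,8.5,0,0,0,0,10,-0.1,10,0,0,0,0,10,-0.1,10,0,0,0,0,10,-0.1,10,0,0,0,0]
}}

```text
clock: 2.35
eef_pos: [526.8, -25.1, 160.4]
tool_rot: [3.137, 0.785, -0.152]
force: [0.1, -0.2, 0.3]
width: 0.2
gripper_force: 0.0
```

Run:
```python
from h import *
np.set_printoptions(precision=3,suppress=True)
s=ctrl.read_state();print(s['qpos'],s['eef_pos'],s['tool_rot']);print(go(ringpt(35,2),[np.pi,.785,PSI]))
a=grab('top','top2');b=grab('scene','scene2')
for d in(a,b):print(proj(d,s['eef_pos']),proj(d,ringpt(0,23)),proj(d,ringpt(0,0)))
A=cv2.resize(a['image'][195:295,250:390],(560,400),interpolation=2)
B=cv2.resize(b['image'][185:295,270:390],(436,400),interpolation=2)
A=cv2.resize(A,(420,300));cv2.imwrite('pics/z2.png',np.hstack([cv2.resize(a['image'][220:290,280:360],(400,350),interpolation=2),cv2.resize(b['image'][220:290,310:390],(400,350),interpolation=2)])[:,:,::-1])
```

```text
[-0.019  1.002  0.132  1.228 -0.145  1.705 -1.581] [526.824 -25.079 160.439] [ 3.137  0.785 -0.152]
[ 0.18  -0.4    7.631  0.001 -0.    -0.004]
[321.424 231.257] [313.399 280.585] [314.335 273.763]
[333.35  206.746] [354.224 249.223] [350.024 251.516]
```

View pics/z2.png

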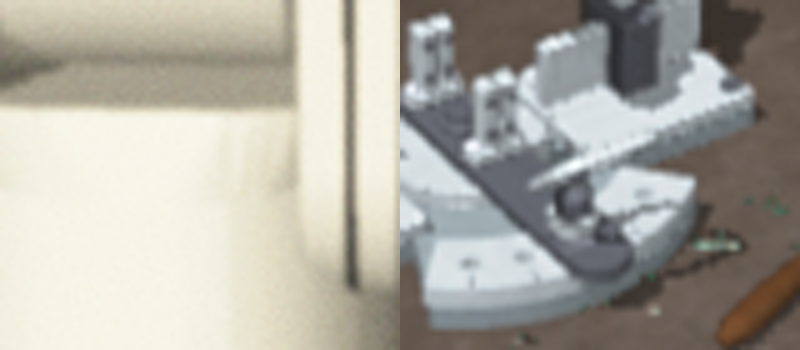

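The scene crop shows the ring edge-on. It runs from about (336,257) to (362,247), within about 2 mm of my prediction. The top view is blocked by the arm. I'm moving in along the ring axis.

Call:
{"api": "step_arm", "payload": {
  "commands": [0.1,-0.2,2.5,0,0,0,0,0.2,-0.4,5,0,0,0,0,0.2,-0.4,7,0,0,0,0,0.2,-0.4,7.6,0,0,0,0,0.2,-0.4,7.6,0,0,0,0,0.2,-0.4,7.6,0,0,0,0]
}}

```text
clock: 3.05
eef_pos: [477.5, -12.2, 105.5]
tool_rot: [3.139, 0.781, -0.148]
force: [0.1, -0.2, 0.7]
width: -0.3
gripper_force: 0.0
```

Run:
```python
from h import *
np.set_printoptions(precision=3,suppress=True)
s=ctrl.read_state();print(s['qpos'],s['eef_pos'],s['tool_rot']);print(go(ringpt(-22,2),[np.pi,.785,PSI]))
b=grab('scene','scene3')
print(proj(b,s['eef_pos']))
cv2.imwrite('pics/z3.png',cv2.resize(b['image'][190:290,290:400],(660,600),interpolation=2)[:,:,::-1])
```

```text
[-0.036  1.001  0.122  1.424 -0.154  1.507 -1.573] [477.493 -12.23  105.462] [ 3.139  0.781 -0.148]
[-0.142  0.153  5.86   0.001 -0.004 -0.002]
[343.412 237.167]
```

View pics/z3.png

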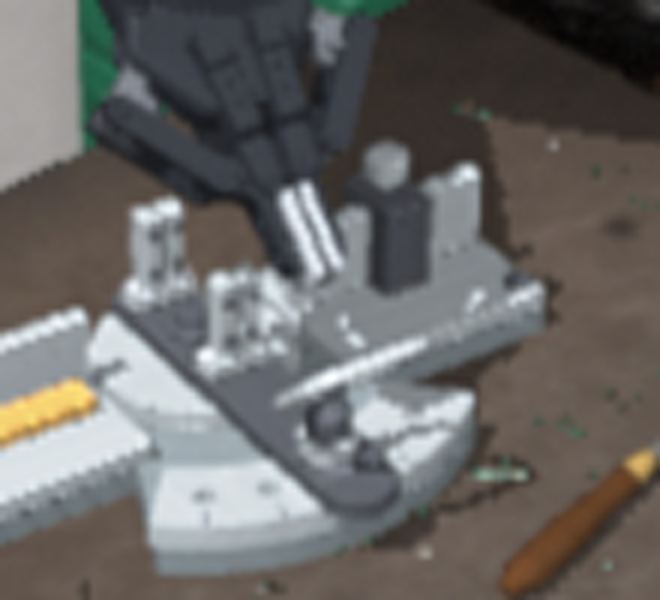

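The fingertips, at about (343,237), are lined up behind the ring opening. I'm inserting them about 22 mm past the ring plane.

Call:
{"api": "step_arm", "payload": {
  "commands": [-0.1,0.15,1,0,0,0,0,-0.1,0.15,2,0,0,0,0,-0.1,0.15,3,0,0,0,0,-0.1,0.15,4,0,0,0,0,-0.1,0.15,5,0,0,0,0,-0.1,0.15,5.8,0,0,0,0,-0.1,0.15,5.8,0,0,0,0,-0.1,0.15,5.8,0,0,0,0]
}}

```text
clock: 3.9
eef_pos: [434.7, -7.4, 64.1]
tool_rot: [3.139, 0.784, -0.148]
force: [0.1, 0.1, 0.6]
width: -0.2
gripper_force: 0.0
```

Run:
```python
from h import *
np.set_printoptions(precision=3,suppress=True)
s=ctrl.read_state();print(s['eef_pos'],s['tool_rot'],s['force'],s['torque'],s['width']);
for l in (2,10,16):print(go(ringpt(-22,2,lift=l),[np.pi,.785,PSI]))
```

```text
[434.674  -7.401  64.092] [ 3.139  0.784 -0.148] [0.124 0.12  0.622] [-0.135 -0.726 -0.001] -0.1717358560993794
[-0.139  0.014 -0.252  0.001 -0.001 -0.002]
[-0.704  0.016 -0.819  0.001 -0.001 -0.002]
[-1.127  0.017 -1.243  0.001 -0.001 -0.002]
```

Call:
{"api": "step_arm", "payload": {
  "commands": [-0.2,0,0,0,0,0,0,-0.4,0,0,0,0,0,0,-0.6,0,0,0,0,0,0,-0.8,0,0,0,0,0,0,-0.8,0,0,0,0,0,0]
}}

```text
clock: 4.4
eef_pos: [429.3, -6.6, 69.9]
tool_rot: [3.139, 0.783, -0.148]
force: [0.1, -0.2, -0.4]
width: -0.0
gripper_force: 0.6
```

Call:
{"api": "step_arm", "payload": {
  "commands": [-0.1,0,0,0,0,0,0,-0.2,0,0,0,0,0,0,-0.3,0,0,0,0,0,0,-0.3,0,0,0,0,0,0]
}}

```text
clock: 4.8
eef_pos: [429.0, -6.5, 71.1]
tool_rot: [3.139, 0.779, -0.148]
force: [5.5, -0.8, -5.2]
width: 0.2
gripper_force: 3.8
```

Call:
{"api": "step_arm", "payload": {
  "commands": [-0.2,0,-0.2,0,0,0,0,-0.4,0,-0.4,0,0,0,0,-0.6,0,-0.6,0,0,0,0,-0.8,0,-0.8,0,0,0,0,-0.9,0,-0.9,0,0,0,0,-0.9,0,-0.9,0,0,0,0]
}}

```text
clock: 5.4
eef_pos: [429.1, -6.5, 83.6]
tool_rot: [3.139, 0.778, -0.148]
force: [6.0, -0.6, -6.5]
width: 0.1
gripper_force: 4.4
```

Run:
```python
from h import *
np.set_printoptions(precision=3,suppress=True)
s=ctrl.read_state();print(s['eef_pos'],s['tool_rot'],s['force'],s['torque'])
b=grab('scene','scene4')
cv2.imwrite('pics/z4.png',cv2.resize(b['image'][190:290,290:400],(660,600),interpolation=2)[:,:,::-1])
```

```text
[429.085  -6.528  83.579] [ 3.139  0.778 -0.148] [ 6.038 -0.566 -6.51 ] [-0.292 -2.513 -0.016]
```

View pics/z4.png

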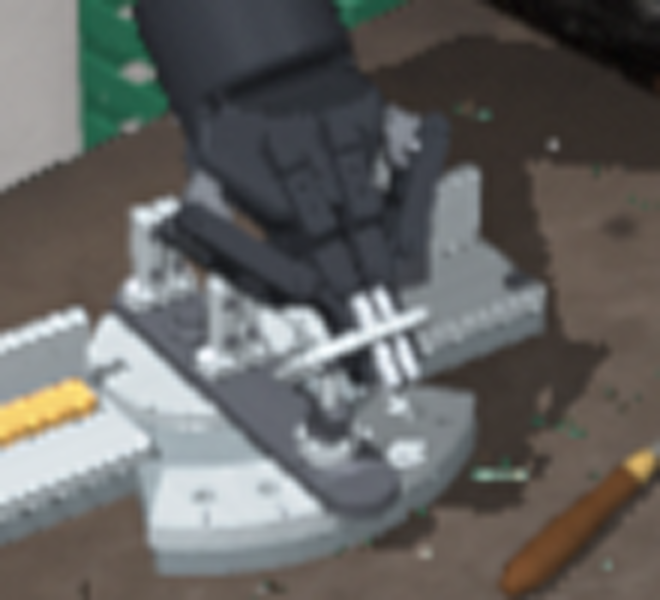

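The ring sits across the fingers at (355,246) and the pin is up about 13 mm. Next is the swing about the pivot.

Run:
```python
from h import *
np.set_printoptions(precision=2,suppress=True)
s=ctrl.read_state();R=Ro.from_euler('xyz',s['tool_rot'])
for a in (2,4,6,8,10,12,13,15,16):
    Q=Ro.from_euler('z',-a,degrees=True);c=np.r_[PIV,0];p=c+Q.apply(s['eef_pos']-c)
    print(a,np.r_[R.inv().apply(p-s['eef_pos'])/10,(R.inv()*Q*R).as_rotvec()].round(3))
```

```text
2 [ 0.01 -0.49 -0.01  0.03 -0.    0.03]
4 [ 0.02 -0.97 -0.03  0.05 -0.    0.05]
6 [ 0.05 -1.46 -0.06  0.07 -0.    0.07]
8 [ 0.1  -1.94 -0.1   0.1  -0.    0.1 ]
10 [ 0.15 -2.42 -0.15  0.12 -0.    0.12]
12 [ 0.21 -2.9  -0.22  0.15 -0.    0.15]
13 [ 0.25 -3.14 -0.26  0.16 -0.    0.16]
15 [ 0.34 -3.61 -0.34  0.18 -0.    0.19]
16 [ 0.38 -3.84 -0.39  0.2  -0.    0.2 ]
```

Call:
{"api": "step_arm", "payload": {
  "commands": [0,-0.25,0,0.013,0,0.013,0,0.01,-0.49,-0.01,0.025,0,0.025,0,0.02,-0.73,-0.02,0.037,0,0.037,0,0.02,-0.97,-0.03,0.049,0,0.049,0,0.04,-1.22,-0.04,0.062,0,0.062,0,0.05,-1.46,-0.06,0.074,0,0.074,0,0.07,-1.7,-0.08,0.087,0,0.087,0,0.1,-1.94,-0.1,0.099,0,0.099,0,0.1,-1.94,-0.1,0.099,0,0.099,0]
}}

```text
clock: 6.35
eef_pos: [432.6, 12.0, 83.6]
tool_rot: [3.138, 0.78, -0.289]
force: [4.9, -1.1, -7.0]
width: 0.3
gripper_force: 4.4
```

Run:
```python
from h import *
np.set_printoptions(precision=3,suppress=True)
s=ctrl.read_state();print(s['eef_pos'],s['tool_rot'],s['force'],s['torque'])
b=grab('scene','scene5')
cv2.imwrite('pics/z5.png',cv2.resize(b['image'][190:290,290:400],(660,600),interpolation=2)[:,:,::-1])
```

```text
[432.606  11.967  83.56 ] [ 3.138  0.78  -0.289] [ 4.93  -1.063 -7.045] [-0.722 -2.424  0.063]
```

View pics/z5.png

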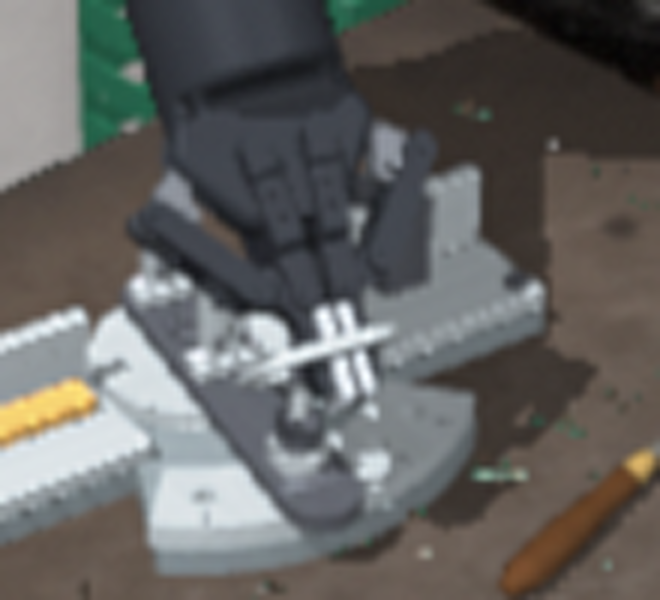

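The arm follows: the nose is now at about (344,274) and the fingers are still centred in the ring. Doing the remaining 7 degrees.

Call:
{"api": "step_arm", "payload": {
  "commands": [0,-0.25,0,0.013,0,0.013,0,0.01,-0.49,-0.01,0.025,0,0.025,0,0.02,-0.73,-0.02,0.037,0,0.037,0,0.02,-0.97,-0.03,0.049,0,0.049,0,0.04,-1.22,-0.04,0.062,0,0.062,0,0.05,-1.46,-0.06,0.074,0,0.074,0,0.07,-1.68,-0.08,0.086,0,0.086,0,0.07,-1.68,-0.08,0.086,0,0.086,0]
}}

```text
clock: 7.2
eef_pos: [437.8, 27.8, 84.0]
tool_rot: [3.139, 0.781, -0.411]
force: [4.7, -2.0, -6.8]
width: -0.0
gripper_force: 4.4
```

Run:
```python
from h import *
np.set_printoptions(precision=3,suppress=True)
s=ctrl.read_state();p=s['eef_pos'][:2]-PIV;print(s['eef_pos'],s['tool_rot'],s['force'],s['torque'])
p0=np.array([429.085,-6.528])-PIV;print(np.arctan2(*p0[::-1])-np.arctan2(*p[::-1]),np.hypot(*p0),np.hypot(*p))
b=grab('scene','scene6')
cv2.imwrite('pics/z6.png',cv2.resize(b['image'][190:290,290:400],(660,600),interpolation=2)[:,:,::-1])
```

```text
[437.847  27.798  83.954] [ 3.139  0.781 -0.411] [ 4.746 -2.044 -6.822] [-0.973 -2.268  0.034]
0.25390407556450834 139.4261453566009 140.2969738790609
```

View pics/z6.png

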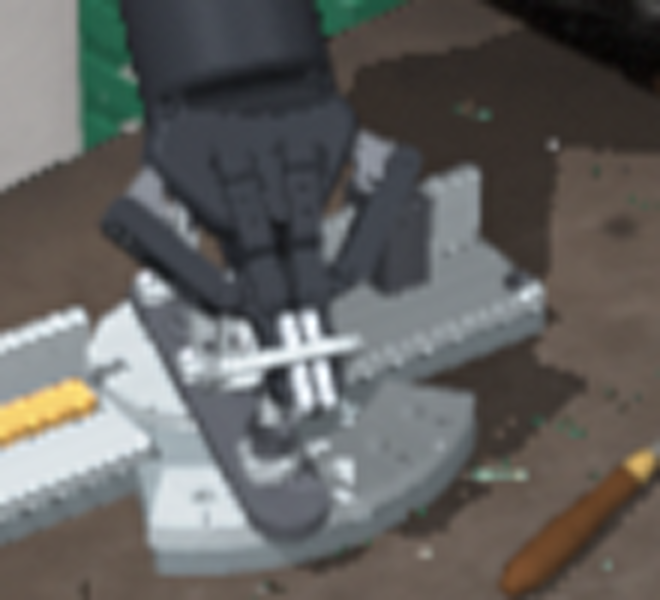

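The arm stands at about 0.254 rad. I'm nudging it 1 mm further and lowering 6 mm. If the pin is over the hole, the ring load will stay on the fingers.

Call:
{"api": "step_arm", "payload": {
  "commands": [0,-0.1,0,0,0,0,0,0,-0.1,0,0,0,0,0,0.14,-0.1,0.14,0,0,0,0,0.28,-0.1,0.28,0,0,0,0,0.42,-0.1,0.42,0,0,0,0,0.42,-0.1,0.42,0,0,0,0]
}}

```text
clock: 7.85
eef_pos: [438.2, 28.7, 78.0]
tool_rot: [3.139, 0.781, -0.41]
force: [4.5, -2.5, -6.4]
width: 0.1
gripper_force: 4.0
```

Call:
{"api": "step_arm", "payload": {
  "commands": [0.14,0,0.14,0,0,0,0,0.28,0,0.28,0,0,0,0,0.42,0,0.42,0,0,0,0,0.42,0,0.42,0,0,0,0]
}}

```text
clock: 8.25
eef_pos: [438.1, 28.8, 72.2]
tool_rot: [3.139, 0.781, -0.41]
force: [4.8, -2.2, -4.5]
width: 0.0
gripper_force: 3.7
```

The load stayed on the fingers all the way down, so the pin is in the hole. Now I'm unhooking by moving off the top bar towards the middle of the opening.

Call:
{"api": "step_arm", "payload": {
  "commands": [0.2,0,0.1,0,0,0,0,0.4,0,0.1,0,0,0,0,0.6,0,0.1,0,0,0,0,0.8,0,0.1,0,0,0,0,1.0,0,0.1,0,0,0,0,1.0,0,0.1,0,0,0,0]
}}

```text
clock: 8.85
eef_pos: [442.9, 27.1, 65.0]
tool_rot: [3.139, 0.785, -0.409]
force: [-0.0, 0.7, 0.1]
width: 0.1
gripper_force: 0.0
```

Run:
```python
from h import *
np.set_printoptions(precision=3,suppress=True)
s=ctrl.read_state();print(s['eef_pos'],s['force'])
for lx in(-22,40,110):print(go(ringpt(lx,2,.262),[np.pi,.785,PSI-.262]),ringpt(lx,2,.262))
```

```text
[442.861  27.114  65.024] [-0.001  0.697  0.075]
[ 0.185  0.042 -0.161  0.001 -0.    -0.001] [444.944  25.759  64.858]
[ 0.188  0.05  -6.361  0.001 -0.    -0.001] [485.186   8.365 108.698]
[  0.192   0.059 -13.361   0.001  -0.     -0.001] [530.62  -11.275 158.195]
```

Call:
{"api": "step_arm", "payload": {
  "commands": [0.15,0.05,-1,0,0,0,0,0.15,0.05,-2,0,0,0,0,0.15,0.05,-3,0,0,0,0,0.15,0.05,-4.5,0,0,0,0,0.15,0.05,-6.5,0,0,0,0,0.15,0.05,-9,0,0,0,0,0.15,0.05,-12,0,0,0,0,0.15,0.05,-14,0,0,0,0,0.15,0.05,-14,0,0,0,0,0.15,0.05,-14,0,0,0,0]
}}

```text
clock: 9.85
eef_pos: [534.5, -13.0, 163.1]
tool_rot: [3.139, 0.784, -0.41]
force: [-0.1, -0.3, 0.0]
width: -0.3
gripper_force: 0.0
```

Run:
```python
from h import *
np.set_printoptions(precision=3,suppress=True)
s=ctrl.read_state();print(s['eef_pos'],s['force'])
b=grab('scene','scene7')
for th in(.23,.262,.29):
  for l in(0,9.5):print(th,l,proj(b,ringpt(0,0,th,28,l)),proj(b,ringpt(0,0,th,-28,l)))
cv2.imwrite('pics/z7.png',cv2.resize(b['image'][190:290,290:400],(660,600),interpolation=2)[:,:,::-1])
```

```text
[534.501 -13.035 163.091] [-0.055 -0.26   0.008]
0.23 0 [328.387 257.087] [351.138 252.106]
0.23 9.5 [328.367 253.729] [351.211 248.767]
0.262 0 [326.725 257.187] [349.774 252.633]
0.262 9.5 [326.698 253.829] [349.842 249.292]
0.29 0 [325.267 257.249] [348.555 253.074]
0.29 9.5 [325.234 253.891] [348.617 249.731]
```

View pics/z7.png

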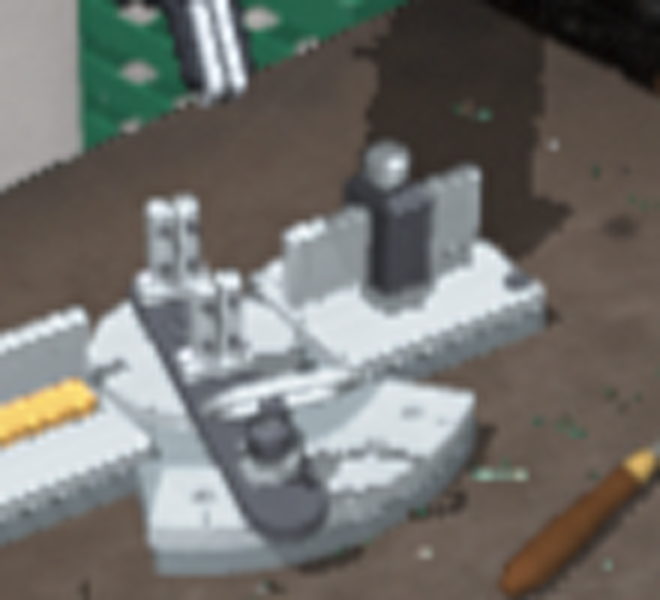

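The ring ends, at about (324.5,257.5) and (348.7,253.3), match lift 0 at 0.262 rad. At lift 9.5 mm they would sit about 3.5 px higher. The pin is home and the hand is clear.

```bash
python3 -c "
from cell import ctrl
print(ctrl.finish_job())"
```

```text
the job is handed in; nothing more can be done
None
```

I lifted the pin with the shut fingertips hooked under the ring, swung the arm one hole to the left (the brass strip's side), and let the pin drop home there; the hand is clear and the job is handed in at about 10 s.

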